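# Put the socket set back in its tray

### The arm

A 7-joint arm with a two-finger parallel gripper is mounted at the origin on the work surface. World frame = base frame: x ahead of the robot, y to its left, z up, the work surface at z = 0. Lengths are in m, angles in rad, forces in N, time in s.
With the tool pointing down it reaches from about 0.4 to 0.875 m from the base axis. Payload 19.3 kg.
Tool frame: the origin (TCP) lies where the fingers leave the gripper's body, on its centre line; the fingertips stand bot.tip_reach ahead of it and the grasp point (between the pads) lies 54 mm ahead of it (bot.tip_reach is the distance from the TCP to the fingertips, in m); z points along the fingers, y is the line along which they close (so a half turn about z gives the same grasp; the last joint's range is limited). The gripper opens to 85 mm and grips with 20 to 120 N. Pads are 22 mm wide; open, the fingers measure 114 mm over their backs; the gripper's body (76 mm by 85 mm) begins 54 mm behind the grasp point. The pads swing forward as they close: fully open they stand 13 mm farther back than shut.
Start: joints at [-1.27, 0.521, -0.036, 1.599, 0.021, 1.021, -0.113], TCP at [0.226, 0.583, 0.304] pointing down, gripper open.
Joint ranges: [-2.91, 2.91], [-0.3, 2.13], [-1.5, 1.42], [0.17, 2.43], [-1.26, 4.41], [0.16, 1.93], [-2.52, 2.52]. Speed limits (rad/s): [1.89, 1.89, 2.39, 2.39, 3.01, 3.01, 3.01].

### API

Orientations are given as [roll, pitch, yaw] about the fixed x, y, z axes, in that order (R = Rz(yaw) Ry(pitch) Rx(roll)).
In Python, from workcell import bot gives the robot as it stands. The module is installed in compiled form; this text tells all that it offers.
- The arm moves only by the shell command python3 -m jog 'ROWS' [FORCE]. ROWS is JSON, a list that holds one entry, the list of rows, each a list of 7 numbers: the shift along the tool's x, y, z in mm, then the turn, a rotation vector about the tool's x, y, z in rad, then the opening, from 0 (shut) to 1 (fully open). In form: [[[tx, ty, tz, wx, wy, wz, fingers], ...]]. A call has 1 to 5 rows; each row shifts and turns the commanded pose from where the row before left it, along the tool's axes as they then stand; what a row does not reach is not made up. A row lasts 1/10 s, in which the tool goes at most 50 mm and 8.59 degrees, less where a joint would pass 70% of its speed; a pose out of reach is approached as far as the arm can. A call is refused whole if a number of a shift passes 50 or a number of a turn 0.15, either way. A call with a gripper value outside its range is refused whole. The fingers move at their own pace and stop on an object; FORCE is the grip in N (left out, the last holds). Time passes only in rows, so rows that do not move let the fingers close. It gives the time, the measured TCP pose, the force, the opening and the grip force at its end, in the units of the state.
- bot.observe(): the state, without advancing time (a new reading comes with each control period).
- bot.grab_frame(name): name is "scene" or "top"; returns a dict with "img" (480x640x3 uint8, red, green, blue), "intrinsics" (3x3 intrinsics, pixels), "k1" (the pictures are not rectified: a ray, as slopes to the right and down, at radius r is drawn at 1 + k1 r^2 times it, then the intrinsics apply), "R" (3x3) and "t" (3): a world point X has camera coordinates R X + t. Camera axes: x right, y down, z forward; pixel columns grow to the right and rows downward; lengths in m; the calibration is good to about 2 mm. A picture is of the moment at which its call begins. There is no depth.
- bot.job_done(): hands the job in; it is judged then, once.
Trained networks look in a picture, given as the dict that the camera call returned (one of the last four; its "shot" number tells which), for a name from the list of things; names that differ only in an ending like _2 or _b are one class to them, and where a whole thing is asked for, a point or a joint stands for the part that bears it (a point fixed in the world has none). Each returns a list of dicts, best first, with "conf" (0 to 1); they miss things now and then, are a little off and sometimes report something else, mostly with a low value. They report only what shows in the picture. A call takes as long as a camera call. They do not tell look-alikes from the thing itself.
- bot.trace(query, picture): "region" (480x640 bool, what is visible of it).
- bot.spot_point(query, picture): "xyz" ([x, y, z] in m, in world coordinates, good to about 4 mm: a listed point, or the origin of a listed thing).
The state is a dict: "clock": time; "qpos": joint angles; "qd": joint speeds; "joint_efforts": joint torques, N m; "position": TCP position; "tool_rot": TCP orientation; "force": force on the tool from outside, world axes, zero at the start; "moment": the same for the moment, N m; "grip_width": finger opening in m; "finger_force": force on a finger pad.
Only numpy, scipy, OpenCV 4.12 (cv2) and the standard library are available. Lean on these libraries where they do the work, as an engineer would, in place of code of your own. Each camera call takes 0.05 s, during which the arm holds its last target. There are 200 camera calls.

### The job

Put the socket set away in its tray: push the three loose sockets down onto the rail's spring clips until each clicks fully home, in size order with the smallest on the clip beside the brass hanging ring and the largest at the other end. Lay the ratchet flat in the empty half of the tray, alongside the rail. The plain round spacer and the slotted shaft coupling only look like sockets: they belong to the robot, so leave them where they stand.

Things in the scene. Friction and masses are not known exactly. Their poses are not given: they have to be found in the camera images.
- socket_small_mid (a point): Small socket, bare steel, loose, upright on its drive end, six-sided mouth up. Round, 26 mm across, 38 mm high, about 90 g; grip its side anywhere. The point is its centre, 19 mm above its foot. A round bore runs right through: 18 mm wide in the lowest 7 mm, wider above, so it fits over a clip at any yaw.
- socket_medium_mid (a point): Medium socket, like the small one: 33 mm across in the upper part (from 18 mm above its foot), foot 29 mm across, 40 mm high, about 130 g, the same 18 mm bore at the foot. The point is its centre, 20 mm above its foot.
- socket_large_mid (a point): Large socket, like the others: 41 mm across in the upper part (from 20 mm above its foot), foot 31 mm across, 44 mm high, about 200 g, the same 18 mm bore at the foot. The point is its centre, 22 mm above its foot.
- ratchet_mid (a point): Short socket ratchet lying flat, drive square up, loose, 165 mm long, 320 g. The point: mid-length, 10 mm above its underside, near its centre of mass. x runs from the black handle (22 mm wide, 20 high, x -83 to -23 mm) along the steel shank (15 mm wide, 16 high, to x +45; grip here near the point) to the round head (38 mm across, 22 high, centre x +64; square 12 mm higher).
- spacer_mid (a point): Look-alike: the robot's roller spacer, a plain turned aluminium cylinder, 30 mm across and 40 mm high, with a small round 12 mm hole; stands loose on the bench and stays there. The point is its centre, 20 mm up.
- coupling_mid (a point): Look-alike: the robot's shaft coupling, a turned aluminium cylinder, 27 mm across and 40 mm high, with an 8 mm round hole, a clamping slot and a groove round its middle; stands loose on the bench and stays there. The point is its centre, 20 mm up.
- tray: Grey steel tray, immovable, at any yaw; 152 (x) by 216 mm (y), walls 18 mm high, 3 thick, floor 3 mm above the bench. Origin: centre of its underside. The clip rail (26 mm wide, 7 mm above the bench) runs along y at x = -31 mm; the brass ring lies at its -y end. Empty half: x -18 to +73, y -105 to +105 mm; the ratchet goes on its middle line x = +31, along y, mid-length, either way round.
- clip_1: Spring clip nearest the brass ring. Origin: on its upright axis at its seat, 9 mm above the bench, where a socket's foot rests when home; axes as the tray's. A 10 mm stem with tapered tip, 28 mm tall, has two sprung leaves, widest (20 mm) 11 mm above the seat. A straight push of about 3 to 10 N over the last 15 mm snaps a socket home; do not count on its weight. Clips are 49 to 67 mm apart.
- clip_2: Middle spring clip, for the medium socket; the same as clip_1.
- clip_3: Spring clip farthest from the brass ring, for the large socket; the same as clip_1.
Mind the look-alikes: they are no part of the job. Leave any blue look-alike of the part that bears socket_large_mid alone. What is shaped like the part that bears socket_medium_mid but blue is not meant.

How it is judged:
By the outcome, as a careful person would: the job done as asked, in the order asked, and still so for the second after the job is handed in, with the robot touching nothing.
It also fails if it takes over 96 s, if anything falls off the work surface, if the arm or the gripper's body presses on something with over 40 N, if the wrist force passes 120 N, or if a joint passes its speed limit or range.

## Working session

There is one attempt and no reset: what is moved stays moved. The work goes in short steps, Python scripts to look and compute and a shell command to move; the robot and the scene stay as the last step left them, time stands still between calls to the robot, and variables do not carry over. Pictures are saved under pics/ and viewed, at most 14 in all, crops included, and the job is handed in when it is done.

```bash
mkdir -p pics; cat > h.py <<'E'
import numpy as np,cv2
from workcell import bot
def proj(f,X):
    p=np.atleast_2d(X)@np.array(f['R']).T+np.array(f['t']); s=p[:,:2]/p[:,2:]
    s=s*(1+f['k1']*(s**2).sum(1,keepdims=True)); K=np.array(f['intrinsics'])
    return s@K[:2,:2].T+K[:2,2]
def ray(f,uv,z):
    K=np.array(f['intrinsics']); d=(np.array(uv,float)-K[:2,2])/np.array([K[0,0],K[1,1]]); s=d.copy()
    for _ in range(20): s=d/(1+f['k1']*(s@s))
    R=np.array(f['R']); c=-R.T@np.array(f['t']); v=R.T@np.array([s[0],s[1],1])
    return c+v*(z-c[2])/v[2]
def save(f,n,crop=None,k=1):
    im=f['img'][:,:,::-1]
    if crop: a,b,c,d=crop; im=im[b:d,a:c]
    cv2.imwrite('pics/'+n+'.png',cv2.resize(im,None,fx=k,fy=k,interpolation=cv2.INTER_CUBIC))
E
python3 - <<'E'
from h import *
o=bot.observe(); print(o, bot.tip_reach)
for n in ['scene','top']:
    f=bot.grab_frame(n); save(f,n+'0')
    c=-np.array(f['R']).T@f['t']; print(n,c.round(3),np.array(f['R']).round(2).tolist(),f['k1'])
    for q in ['socket_small_mid','socket_medium_mid','socket_large_mid','ratchet_mid','spacer_mid','coupling_mid','tray','clip_1','clip_2','clip_3']:
        for r in bot.spot_point(q,f): print(q,r['xyz'],round(r['conf'],2),proj(f,r['xyz']).round().tolist())
E
```

```text
{'clock': 0.0, 'qpos': array([-1.27018134,  0.52203013, -0.03631247,  1.59999712,  0.02118477,
        1.0211032 , -0.11280732]), 'qd': array([-4.05358433e-04,  3.98515130e-04, -6.94833811e-04, -3.56702156e-04,
       -2.52821777e-04, -7.77274933e-05, -5.25434176e-04]), 'joint_efforts': array([-2.26238262e-03, -9.27099752e+01,  1.97868124e+00, -3.69929087e+01,
        1.76414702e-02,  8.11348145e-03,  3.85943770e-05]), 'position': array([0.22642597, 0.5822705 , 0.3033197 ]), 'tool_rot': array([-3.14044187e+00,  7.69382388e-05,  2.77073932e+00]), 'force': array([ 0.27636579, -0.43082042,  0.03849459]), 'moment': array([-0.0075061 ,  0.01835117, -0.00293219]), 'finger_force': 0.0, 'grip_width': 0.0851259152902782} 0.0726
scene [ 1.098 -0.036  0.893] [[0.07, 1.0, 0.01], [0.82, -0.05, -0.58], [-0.57, 0.04, -0.82]] 0.022968498897917154
socket_small_mid [0.6005, -0.2741, 0.018] 0.7 [[180.0, 292.0]]
socket_medium_mid [0.4146, -0.2298, 0.0205] 0.89 [[209.0, 214.0]]
socket_medium_mid [0.3364, -0.2297, 0.0203] 0.75 [[211.0, 186.0]]
socket_large_mid [0.4191, 0.2323, 0.0196] 0.91 [[423.0, 205.0]
[... 1365 characters left out ...]
-0.3918, 0.0103] 0.67 [[493.0, 248.0]]
spacer_mid [0.4856, 0.4071, 0.0178] 0.44 [[158.0, 239.0]]
coupling_mid [0.6026, 0.2442, 0.0216] 0.56 [[227.0, 192.0]]
tray [0.5599, -0.047, -0.0036] 0.7 [[349.0, 214.0]]
clip_1 [0.4832, -0.0322, 0.0065] 0.71 [[342.0, 245.0]]
clip_1 [0.5293, -0.0644, 0.004] 0.58 [[356.0, 226.0]]
clip_1 [0.5766, -0.1032, 0.0099] 0.48 [[373.0, 206.0]]
clip_2 [0.4832, -0.0322, 0.0065] 0.71 [[342.0, 245.0]]
clip_2 [0.5293, -0.0644, 0.004] 0.58 [[356.0, 226.0]]
clip_2 [0.5766, -0.1032, 0.0099] 0.48 [[373.0, 206.0]]
clip_3 [0.4832, -0.0322, 0.0065] 0.71 [[342.0, 245.0]]
clip_3 [0.5293, -0.0644, 0.004] 0.58 [[356.0, 226.0]]
clip_3 [0.5766, -0.1032, 0.0099] 0.48 [[373.0, 206.0]]
```

View pics/scene0.png

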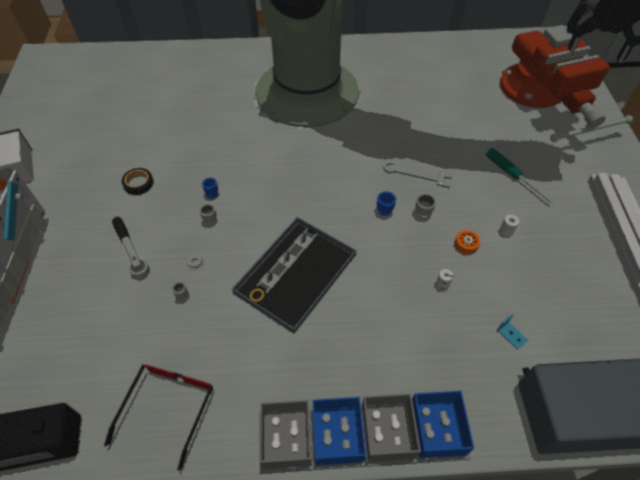

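```bash
python3 - <<'E'
import cv2,numpy as np
im=cv2.imread('pics/scene0.png')
def c(a,b,w,h,k): return cv2.resize(im[b:b+h,a:a+w],None,fx=k,fy=k,interpolation=cv2.INTER_CUBIC)
L=np.vstack([c(160,160,133,100,3),c(360,160,133,100,3)]); R=c(230,200,133,200,3)
cv2.imwrite('pics/crop1.png',np.hstack([L,R]))
E
```

```text
(no output)
```

View pics/crop1.png

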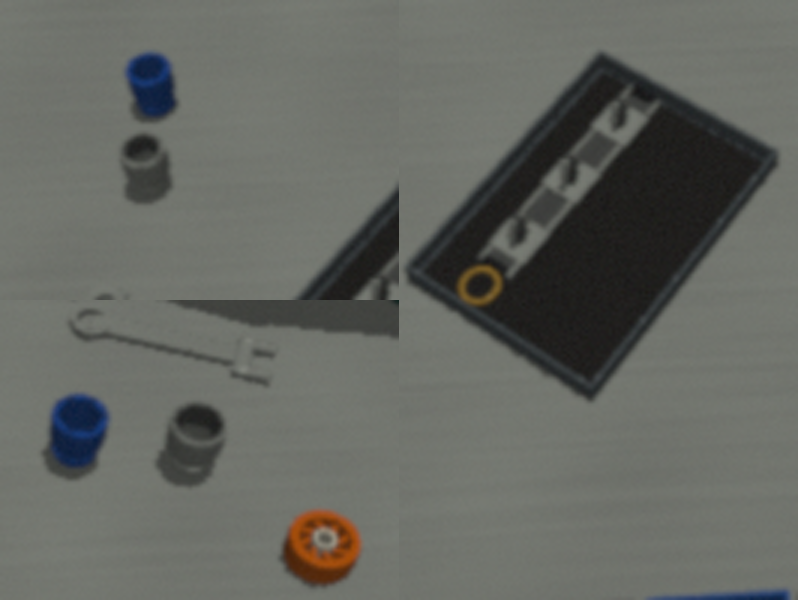

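The scene picture shows these candidates:
- **Small socket:** bare steel at (180,292). The washer at (196,261) is not it.
- **Medium socket:** steel at (208,215). The blue twin at (210,187) is to be avoided.
- **Large socket:** steel at (425,207). The blue twin at (386,204) is to be avoided.
- **Robot parts:** spacer at (510,225) and slotted coupling at (445,279), both to be left alone.
- **Ratchet:** (130,247). The wrench and screwdriver are distractors.
- **Tray:** the ring is at (257,295), so clip 1 is at about (271,279), and clip 3 is at (303,239).

The crop confirms the steel sockets. Next I refine the positions and head for the small one.

```bash
cat >> h.py <<'E'
def to(x,y,z,yaw):
    "print turn wz and the shift in tool axes after the turn"
    o=bot.observe(); p=o['position']; r=o['tool_rot']
    w=-((yaw-r[2]+np.pi)%(2*np.pi)-np.pi)
    d=np.array([x,y,z])-p; c,s=np.cos(yaw),np.sin(yaw)
    print('pos',p.round(4),'rot',r.round(3),'turn wz %.3f'%w,'shift mm',(1000*np.array([c*d[0]+s*d[1],s*d[0]-c*d[1],-d[2]])).round(1),'t',round(o['clock'],2),'F',o['force'].round(1),'w',round(o['grip_width'],4))
E
python3 - <<'E'
from h import *
exp={'socket_small_mid':(.599,-.274),'socket_medium_mid':(.416,-.231),'socket_large_mid':(.424,.2315),'ratchet_mid':(.481,-.393),'tray':(.56,-.047),'clip_1':[(.578,-.101),(.529,-.067),(.4835,-.0315)]}
res={}
for n in ['scene','top']*3:
    f=bot.grab_frame(n)
    for q,e in exp.items():
        for r in bot.spot_point(q,f):
            for i,ee in enumerate(e if q=='clip_1' else [e]):
                if np.hypot(*(np.array(r['xyz'][:2])-ee))<.015: res.setdefault((q,i,n),[]).append(r['xyz'])
for k,v in sorted(res.items()): print(k,len(v),np.mean(v,0).round(4),np.std(v,0).round(4))
# ratchet axis, socket image circles
g=bot.trace('ratchet_mid',f)
for r in g[:2]:
    ys,xs=np.nonzero(r['region']); P=np.array([ray(f,(a,b),.01)[:2] for a,b in zip(xs,ys)])
    m=P.mean(0); u=np.linalg.svd(P-m)[2][0] if len(P)<3000 else 0; print('ratchet',r['conf'],m,u,len(P),'ext',((P-m)@u).min(),((P-m)@u).max())
for r in bot.trace('tray',f)[:1]:
    c=cv2.findContours(r['region'].astype('uint8'),0,1)[0]; c=max(c,key=cv2.contourArea)
    P=np.array([ray(f,q[0],.018)[:2] for q in c],np.float32); print('tray rect',cv2.minAreaRect(P*1000))
to(.599,-.274,.25,2.505)
E
```

```text
('clip_1', 0, 'scene') 3 [ 0.578  -0.1008  0.0122] [0.0005 0.002  0.0009]
('clip_1', 0, 'top') 3 [ 0.5779 -0.1033  0.0122] [0.001  0.0006 0.001 ]
('clip_1', 1, 'scene') 3 [ 0.5288 -0.0684  0.0113] [0.002  0.0007 0.0015]
('clip_1', 1, 'top') 3 [ 0.5282 -0.0654  0.0094] [0.0012 0.0011 0.0014]
('clip_1', 2, 'scene') 2 [ 0.4864 -0.0324  0.0086] [0.0011 0.0002 0.0012]
('clip_1', 2, 'top') 3 [ 0.4835 -0.03    0.0065] [0.0018 0.0019 0.0008]
('ratchet_mid', 0, 'scene') 3 [ 0.479  -0.3933  0.0112] [0.001  0.0014 0.0005]
('ratchet_mid', 0, 'top') 3 [ 0.4806 -0.3928  0.0097] [0.0018 0.0014 0.0002]
('socket_large_mid', 0, 'scene') 3 [0.4181 0.2326 0.0217] [0.0007 0.0014 0.0017]
('socket_large_mid', 0, 'top') 3 [0.4267 0.2315 0.0209] [0.0015 0.0008 0.0006]
('socket_medium_mid', 0, 'scene') 3 [ 0.4164 -0.2297  0.0204] [0.001  0.0016 0.0019]
('socket_medium_mid', 0, 'top') 3 [ 0.4173 -0.2295  0.0191] [0.0024 0.0008 0.0005]
('socket_small_mid', 0, 'scene') 3 [ 0.5995 -0.2733  0.0191] [0.001  0.0022 0.0016]
('socket_small_mid', 0, 'top') 3 [ 0.5968 -0.2749  0.0171] [0.0001 0.0006 0.0012]
('tray', 0, 'scene') 3 [ 0.5603 -0.0504 -0.0023] [0.0017 0.0003 0.0007]
('tray', 0, 'top') 3 [ 0.5604 -0.0478 -0.0019] [0.0002 0.0015 0.0022]
ratchet 0.73 [ 0.48737042 -0.38853046] [-0.89441436 -0.44723925] 635 ext -0.07514965316763265 0.08827714972861295
pos [0.2265 0.5825 0.3039] rot [-3.142 -0.     2.771] turn wz 0.266 shift mm [-808.7 -467.3   53.9] t 3.3 F [-0.4  0.6 -0.1] w 0.0858
```

```bash
python3 -m jog '[[[0,0,0,0,0,0.14,1],[0,0,0,0,0,0.14,1],[-40,-22,2,0,0,0,0.7],[-40,-22,2,0,0,0,0.7],[-40,-22,2,0,0,0,0.7]]]' 60; python3 -m jog '[[[-40,-22,2,0,0,0,0.7],[-40,-22,2,0,0,0,0.7],[-40,-22,2,0,0,0,0.7],[-40,-22,2,0,0,0,0.7],[-40,-22,2,0,0,0,0.7]]]'; python3 -c "
from h import *
to(.598,-.274,.25,2.49); print(bot.observe()['qpos'].round(2))"
```

```text
clock: 3.8
position: [0.2823, 0.4558, 0.2977]
tool_rot: [3.142, 0.0, 2.491]
force: [0.5, 0.6, -0.7]
grip_width: 0.0597
finger_force: 0.0
clock: 4.3
position: [0.3749, 0.2469, 0.2881]
tool_rot: [3.141, 0.0, 2.491]
force: [1.3, 0.6, 0.7]
grip_width: 0.0601
finger_force: 0.0
pos [0.3749 0.2469 0.2881] rot [3.141 0.    2.491] turn wz 0.001 shift mm [-493.3 -278.9   38.1] t 4.3 F [1.3 0.6 0.7] w 0.0601
[-0.81  0.27  0.12  2.07 -0.04  0.81  0.25]
```

```bash
python3 -m jog '[[[-40,-23,2,0,0,0,0.7],[-40,-23,2,0,0,0,0.7],[-40,-23,2,0,0,0,0.7],[-40,-23,2,0,0,0,0.7],[-40,-23,2,0,0,0,0.7]]]' >/dev/null; python3 -m jog '[[[-40,-23,2,0,0,0,0.7],[-40,-23,2,0,0,0,0.7],[-40,-23,2,0,0,0,0.7],[-40,-23,2,0,0,0,0.7],[-40,-23,2,0,0,0,0.7]]]' > /dev/null; python3 -m jog '[[[-40,-23,2,0,0,0,0.7],[-40,-23,2,0,0,0,0.7],[0,0,0,0,0,0,0.7]]]'; python3 -c "
from h import *
to(.598,-.274,.2,2.49); print(bot.observe()['qpos'].round(2))
f=bot.grab_frame('scene'); save(f,'s1',(110,210,260,330),4)
u=proj(f,[[.598,-.274,.038],[.598,-.274,0]]);print(u)"
```

```text
clock: 5.6
position: [0.5891, -0.2677, 0.2632]
tool_rot: [-3.139, 0.002, 2.485]
force: [-1.5, 1.1, -0.8]
grip_width: 0.0597
finger_force: 0.0
pos [ 0.5891 -0.2677  0.2632] rot [-3.139e+00  2.000e-03  2.485e+00] turn wz -0.005 shift mm [-10.8   0.4  63.2] t 5.6 F [-1.5  1.1 -0.8] w 0.0597
[ 0.16  0.61  0.26  1.59 -0.18  0.96  1.4 ]
[[177.97431502 285.65078551]
 [182.32807536 295.23198911]]
```

View pics/s1.png

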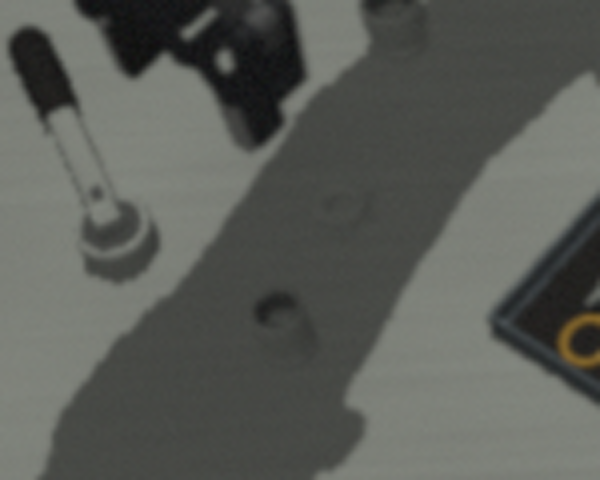

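The picture shows the rim of the small socket at about (179.5,287.5), within 1–2 px of the prediction. I go down and grip.

```bash
python3 -m jog '[[[-12,2,38,0,0,0,0.7],[0,0,45,0,0,0,0.7],[0,0,45,0,0,0,0.7],[0,0,35,0,0,0,0.7],[0,0,20,0,0,0,0.7]]]' ; python3 -m jog '[[[0,0,0,0,0,0,0],[0,0,0,0,0,0,0],[0,0,0,0,0,0,0],[0,0,0,0,0,0,0],[0,0,0,0,0,0,0]]]' 60;  python3 -c "
from h import *
to(.578,-.102,.18,2.49)"
```

```text
clock: 6.15
position: [0.5989, -0.2657, 0.078]
tool_rot: [-3.141, -0.003, 2.492]
force: [1.1, -0.3, 0.2]
grip_width: 0.0597
finger_force: 0.0
clock: 6.65
position: [0.6005, -0.2675, 0.0823]
tool_rot: [3.141, 0.002, 2.491]
force: [-2.4, 1.2, 8.8]
grip_width: 0.0245
finger_force: 59.9
pos [ 0.6005 -0.2675  0.0823] rot [3.141e+00 2.000e-03 2.491e+00] turn wz 0.001 shift mm [118.3 117.9 -97.7] t 6.65 F [-2.4  1.2  8.8] w 0.0245
```

```bash
python3 -m jog '[[[0,0,-10,0,0,0,0],[0,0,-30,0,0,0,0],[0,0,-50,0,0,0,0],[0,0,-20,0,0,0,0],[0,0,0,0,0,0,0]]]' ; python3 -c "
from h import *
to(.578,-.102,.18,2.49)
f=bot.grab_frame('scene'); save(f,'s2',(110,190,260,310),4)
o=bot.observe();p=o['position'];print(p,o['tool_rot'])
u=proj(f,[p-[0,0,.073],p-[0,0,.054]]);print(u)"
```

```text
clock: 7.15
position: [0.6011, -0.2681, 0.1953]
tool_rot: [3.14, 0.006, 2.491]
force: [-0.3, -1.1, -0.4]
grip_width: 0.0249
finger_force: 59.2
pos [ 0.6011 -0.2681  0.1953] rot [3.14  0.006 2.491] turn wz 0.001 shift mm [119.1 118.1  15.3] t 7.15 F [-0.3 -1.1 -0.4] w 0.0249
[ 0.60042178 -0.26762125  0.19311611] [3.14046985e+00 3.00873731e-03 2.49079862e+00]
[[171.0434175  263.67368414]
 [168.46003506 257.88335216]]
```

View pics/s2.png

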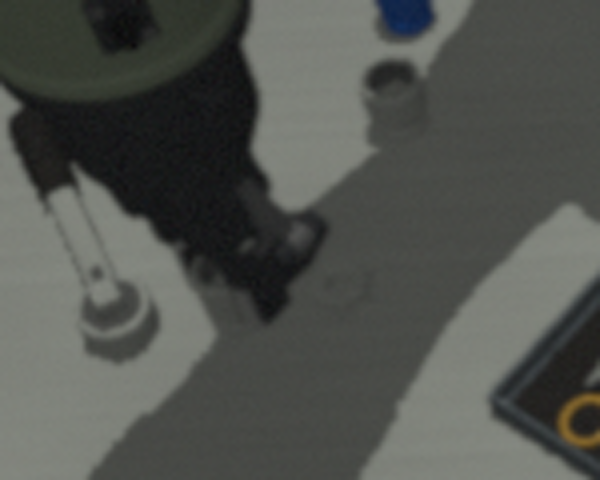

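The socket has left the bench, so it is held (width 25 mm). I move over clip 1 and measure.

```bash
python3 -m jog '[[[30,30,0,0,0,0,0],[30,30,0,0,0,0,0],[30,30,0,0,0,0,0],[29,28,8,0,0,0,0],[0,0,8,0,0,0,0]]]' ; python3 -m jog '[[[0,0,8,0,0,0,0],[0,0,0,0,0,0,0],[0,0,0,0,0,0,0]]]'; python3 -c "
from h import *
to(.578,-.102,.14,2.49)
for n in ['scene','top']:
  f=bot.grab_frame(n); save(f,'c1'+n,(230,210,330,310) if n=='scene' else (320,160,420,260),4)
  for q in ['socket_small_mid','clip_1']: print(n,q,[(np.round(r['xyz'],4).tolist(),round(r['conf'],2)) for r in bot.spot_point(q,f)[:4]])
  o=bot.observe();p=o['position'];print(p,proj(f,[p-[0,0,.0823],p-[0,0,.044],[.578,-.102,.037]]))
a=cv2.imread('pics/c1scene.png');b=cv2.imread('pics/c1top.png');cv2.imwrite('pics/c1.png',np.hstack([a,b]))"
```

```text
clock: 7.7
position: [0.576, -0.0954, 0.1739]
tool_rot: [3.14, -0.003, 2.497]
force: [0.6, 0.3, -0.6]
grip_width: 0.0248
finger_force: 59.2
clock: 8.0
position: [0.5765, -0.1028, 0.1666]
tool_rot: [-3.141, -0.0, 2.489]
force: [-0.4, -0.2, -0.8]
grip_width: 0.0247
finger_force: 59.2
pos [ 0.5765 -0.1028  0.1666] rot [-3.141 -0.     2.489] turn wz -0.001 shift mm [-0.7  1.6 26.6] t 8.0 F [-0.4 -0.2 -0.8] w 0.0247
scene socket_small_mid [([0.5796, -0.1059, 0.1021], 0.53)]
scene clip_1 [([0.4846, -0.0317, 0.0103], 0.7), ([0.529, -0.0687, 0.0128], 0.57), ([0.5797, -0.0989, 0.0117], 0.45)]
[ 0.57676877 -0.10232777  0.16710988] [[266.35904304 258.22706108]
 [264.57983659 246.81336132]
 [268.59368446 272.00210669]]
top socket_small_mid []
top clip_1 []
[ 0.57676518 -0.10181424  0.16712749] [[374.25319701 199.30763519]
 [375.49465819 195.55142346]
 [372.88067023 203.19769866]]
```

View pics/c1.png

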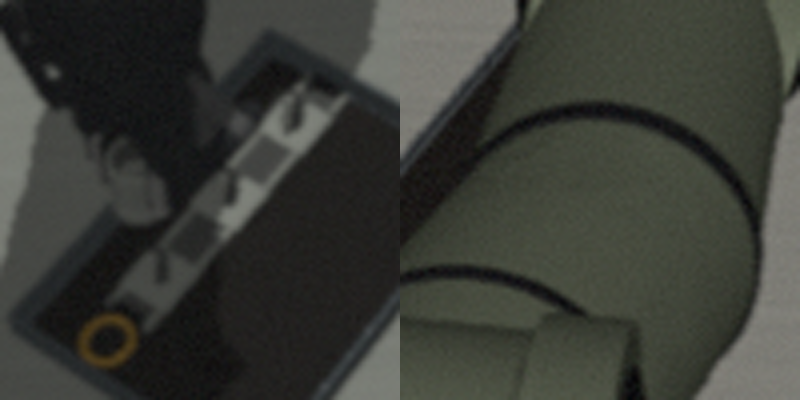

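Scene view: the held socket's body is at about (265,256), with its foot edge near (266,264). The clip 1 tip is at (269,273). The socket sits about 4 mm along −x of the tool, so I correct for that and come down in two stages.

```bash
python3 -m jog '[[[3,1.5,20,0,0,0,0],[0,0,20,0,0,0,0],[0,0,12,0,0,0,0],[0,0,0,0,0,0,0]]]' 100; python3 -m jog '[[[0,0,4,0,0,0,0],[0,0,4,0,0,0,0],[0,0,0,0,0,0,0]]]';python3 -c "
from h import *
to(.5755,-.0991,.09,2.49)"
```

```text
clock: 8.7
position: [0.5746, -0.0985, 0.1137]
tool_rot: [-3.14, -0.002, 2.491]
force: [-0.3, -0.3, -0.3]
grip_width: 0.024
finger_force: 98.1
clock: 9.0
position: [0.575, -0.0984, 0.1068]
tool_rot: [-3.141, -0.001, 2.491]
force: [-0.4, 0.5, -1.4]
grip_width: 0.024
finger_force: 98.1
pos [ 0.575  -0.0984  0.1068] rot [-3.141e+00 -1.000e-03  2.491e+00] turn wz 0.001 shift mm [-0.9 -0.3 16.8] t 9.0 F [-0.4  0.5 -1.4] w 0.024
```

```bash
python3 -m jog '[[[0,0,4,0,0,0,0],[0,0,3,0,0,0,0],[0,0,0,0,0,0,0]]]'; python3 -m jog '[[[0,0,4,0,0,0,0],[0,0,3,0,0,0,0],[0,0,0,0,0,0,0]]]';python3 -m jog '[[[0,0,2,0,0,0,0],[0,0,1,0,0,0,0],[0,0,0,0,0,0,0],[0,0,0,0,0,0,0]]]'
```

```text
clock: 9.3
position: [0.5745, -0.0984, 0.0994]
tool_rot: [-3.141, -0.001, 2.491]
force: [-4.4, 0.3, -5.4]
grip_width: 0.0243
finger_force: 98.4
clock: 9.6
position: [0.5751, -0.0983, 0.0927]
tool_rot: [-3.142, -0.0, 2.491]
force: [-1.6, 1.5, -3.5]
grip_width: 0.0238
finger_force: 98.8
clock: 10.0
position: [0.5754, -0.0984, 0.0913]
tool_rot: [3.141, 0.0, 2.491]
force: [-12.0, 2.6, 29.0]
grip_width: 0.0238
finger_force: 102.8
```

Bottomed at TCP z = 0.0913, exactly the expected home height, with 29 N up. I release and rise.

```bash
python3 -m jog '[[[0,0,-1.5,0,0,0,0],[0,0,0,0,0,0,0.55],[0,0,0,0,0,0,0.55],[0,0,0,0,0,0,0.55],[0,0,-10,0,0,0,0.6]]]' 60 ; python3 -m jog '[[[0,0,-30,0,0,0,0.7],[0,0,-50,0,0,0,0.7],[0,0,-50,0,0,0,0.7],[0,0,0,0,0,0,0.7]]]';python3 -c "
from h import *
to(.417,-.2295,.22,2.49)"
```

```text
clock: 10.5
position: [0.5748, -0.0985, 0.1008]
tool_rot: [-3.141, -0.001, 2.491]
force: [0.3, 0.1, -0.1]
grip_width: 0.0512
finger_force: 0.0
clock: 10.9
position: [0.5774, -0.0992, 0.2382]
tool_rot: [3.136, 0.008, 2.49]
force: [0.5, -0.3, -0.4]
grip_width: 0.0599
finger_force: 0.0
pos [ 0.5774 -0.0992  0.2382] rot [3.136 0.008 2.49 ] turn wz 0.000 shift mm [  48.5 -200.8   18.2] t 10.9 F [ 0.5 -0.3 -0.4] w 0.0599
```

```bash
python3 -m jog '[[[10,-40,0,0,0,0,0.75],[10,-40,0,0,0,0,0.75],[10,-40,0,0,0,0,0.75],[10,-40,0,0,0,0,0.75],[8,-41,0,0,0,0,0.75]]]' >/dev/null; python3 -m jog '[[[0,0,10,0,0,0,0.75],[0,0,0,0,0,0,0.75],[0,0,0,0,0,0,0.75]]]'; python3 -c "
from h import *
f=bot.grab_frame('scene'); save(f,'m0',(170,170,320,310),4)
for q in ['socket_medium_mid','socket_small_mid']: print([(np.round(r['xyz'],4).tolist(),round(r['conf'],2)) for r in bot.spot_point(q,f)[:3]])
print(proj(f,[[.417,-.2295,.04],[.578,-.102,.047],[.578,-.102,.047+.015]]))
to(.417,-.2295,.083,2.49)"
```

```text
clock: 11.7
position: [0.4158, -0.2289, 0.2217]
tool_rot: [3.141, 0.0, 2.491]
force: [-0.0, -0.7, 0.3]
grip_width: 0.064
finger_force: 0.0
[([0.3375, -0.2319, 0.0214], 0.7), ([0.4167, -0.2322, 0.0173], 0.67)]
[([0.5761, -0.1009, 0.0262], 0.62), ([0.5589, -0.0509, -0.001], 0.5)]
[[207.40453936 209.09056844]
 [268.17707304 269.32146532]
 [267.53893259 265.21637161]]
pos [ 0.416  -0.2287  0.2217] rot [3.141 0.    2.492] turn wz 0.002 shift mm [ -1.3   0.  138.7] t 11.85 F [ 0.7  0.2 -0.4] w 0.0636
```

View pics/m0.png

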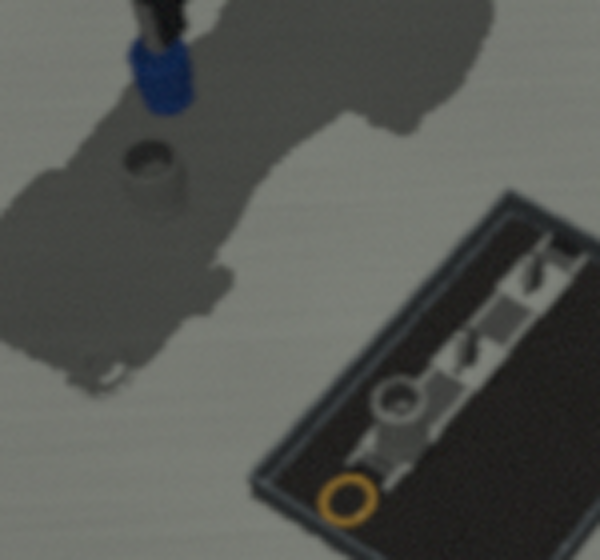

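Small socket's rim is at (269.5,269.5) against (268.2,269.3) predicted, so it is home. Medium rim is at (207.5,209.5), matching its estimate, so I grasp it.

```bash
python3 -m jog '[[[-1,-1,30,0,0,0,0.75],[0,0,45,0,0,0,0.75],[0,0,40,0,0,0,0.75],[0,0,23,0,0,0,0.75],[0,0,0,0,0,0,0.75]]]' ; python3 -m jog '[[[0,0,0,0,0,0,0],[0,0,0,0,0,0,0],[0,0,0,0,0,0,0],[0,0,0,0,0,0,0],[0,0,0,0,0,0,0]]]' 100;  python3 -m jog '[[[0,0,-10,0,0,0,0],[0,0,-40,0,0,0,0],[0,0,-50,0,0,0,0],[0,0,0,0,0,0,0]]]'; python3 -c "
from h import *
to(.5285,-.067,.167,2.49)"
```

```text
clock: 12.35
position: [0.4147, -0.2298, 0.0811]
tool_rot: [-3.141, -0.004, 2.491]
force: [0.1, -0.3, 1.5]
grip_width: 0.0642
finger_force: 0.0
clock: 12.85
position: [0.4162, -0.2309, 0.0852]
tool_rot: [3.141, 0.003, 2.491]
force: [-2.4, 1.3, 10.9]
grip_width: 0.0311
finger_force: 98.0
clock: 13.25
position: [0.4172, -0.2317, 0.1896]
tool_rot: [3.139, 0.008, 2.49]
force: [0.9, 0.8, -2.3]
grip_width: 0.0309
finger_force: 99.6
pos [ 0.4172 -0.2317  0.1896] rot [3.139 0.008 2.49 ] turn wz 0.000 shift mm [ 11.4 198.4  22.6] t 13.25 F [ 0.9  0.8 -2.3] w 0.0309
```

```bash
python3 -m jog '[[[2,40,0,0,0,0,0],[2,40,0,0,0,0,0],[2,40,0,0,0,0,0],[2,40,0,0,0,0,0],[3,38,0,0,0,0,0]]]' >/dev/null; python3 -m jog '[[[0,0,12,0,0,0,0],[0,0,10,0,0,0,0],[0,0,0,0,0,0,0],[0,0,0,0,0,0,0]]]'; python3 -c "
from h import *
to(.5285,-.067,.167,2.49)
f=bot.grab_frame('scene'); save(f,'m1',(220,180,340,300),5)
for q in ['socket_medium_mid','clip_1']: print(q,[(np.round(r['xyz'],4).tolist(),round(r['conf'],2)) for r in bot.spot_point(q,f)[:4]])
p=bot.observe()['position'];print(p,proj(f,[p-[0,0,.0852],p-[0,0,.0452],[.5285,-.067,.037]]))"
```

```text
clock: 14.15
position: [0.5261, -0.0677, 0.1616]
tool_rot: [-3.141, -0.0, 2.489]
force: [0.2, -0.5, -1.8]
grip_width: 0.0307
finger_force: 99.7
pos [ 0.5261 -0.0677  0.1616] rot [-3.141 -0.     2.489] turn wz -0.001 shift mm [-1.5  2.  -5.4] t 14.15 F [ 0.2 -0.5 -1.8] w 0.0307
socket_medium_mid [([0.3384, -0.2309, 0.0192], 0.63), ([0.523, -0.068, 0.098], 0.54)]
clip_1 [([0.5294, -0.0706, 0.0125], 0.7), ([0.4863, -0.0322, 0.0103], 0.68), ([0.578, -0.1012, 0.0106], 0.64)]
[ 0.52658558 -0.06721674  0.16192007] [[284.75886177 237.77008288]
 [283.59404896 225.59590875]
 [285.97315251 249.87980987]]
```

View pics/m1.png

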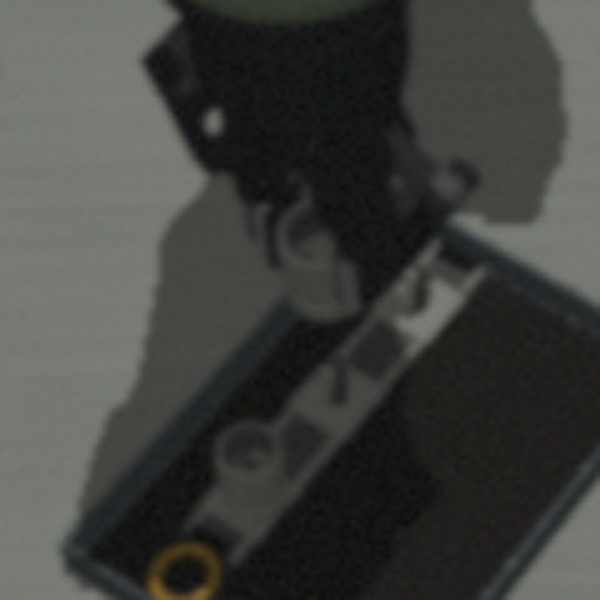

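The medium socket's foot is near (285.5,238.5), well centred in the gripper. The clip 2 tip is at about (287,251), so I shift slightly toward it and descend.

```bash
python3 -m jog '[[[-2,3,16,0,0,0,0],[0,0,16,0,0,0,0],[0,0,12,0,0,0,0],[0,0,0,0,0,0,0]]]'; python3 -m jog '[[[0,0,4,0,0,0,0],[0,0,4,0,0,0,0],[0,0,0,0,0,0,0]]]'
```

```text
clock: 14.7
position: [0.5294, -0.0656, 0.1164]
tool_rot: [-3.14, -0.001, 2.49]
force: [0.0, 0.2, -1.2]
grip_width: 0.0313
finger_force: 99.7
clock: 15.0
position: [0.5305, -0.0656, 0.1095]
tool_rot: [3.141, 0.001, 2.491]
force: [1.8, -1.7, -1.8]
grip_width: 0.031
finger_force: 99.7
```

```bash
python3 -m jog '[[[0,0,4,0,0,0,0],[0,0,3,0,0,0,0],[0,0,0,0,0,0,0]]]'; python3 -m jog '[[[0,0,4,0,0,0,0],[0,0,3,0,0,0,0],[0,0,0,0,0,0,0]]]';python3 -m jog '[[[0,0,2,0,0,0,0],[0,0,1,0,0,0,0],[0,0,0,0,0,0,0],[0,0,0,0,0,0,0]]]'
```

```text
clock: 15.3
position: [0.5307, -0.0658, 0.1023]
tool_rot: [3.141, 0.002, 2.491]
force: [6.4, -5.2, -6.6]
grip_width: 0.0312
finger_force: 99.4
clock: 15.6
position: [0.5295, -0.0651, 0.0949]
tool_rot: [-3.141, -0.001, 2.491]
force: [0.3, 0.3, -1.4]
grip_width: 0.0313
finger_force: 99.8
clock: 16.0
position: [0.5298, -0.0652, 0.094]
tool_rot: [3.141, -0.001, 2.491]
force: [-12.3, 2.4, 44.3]
grip_width: 0.031
finger_force: 105.6
```

Clip 2 bottomed at z = 0.094, as expected. I release and go to the large socket.

```bash
python3 -m jog '[[[0,0,-3,0,0,0,0],[0,0,0,0,0,0,0.6],[0,0,0,0,0,0,0.6],[0,0,0,0,0,0,0.6],[0,0,-10,0,0,0,0.6]]]' 60 ; python3 -m jog '[[[0,0,-30,0,0,0,0.8],[0,0,-50,0,0,0,0.8],[0,0,-40,0,0,0,0.8],[0,0,0,0,0,0,0.8]]]';python3 -c "
from h import *
to(.4225,.232,.22,2.49)"
```

```text
clock: 16.5
position: [0.5295, -0.0653, 0.1047]
tool_rot: [-3.14, -0.002, 2.491]
force: [-0.3, 0.3, -0.3]
grip_width: 0.0511
finger_force: 0.0
clock: 16.9
position: [0.5317, -0.0657, 0.2307]
tool_rot: [3.137, 0.006, 2.49]
force: [0.7, 0.9, -1.2]
grip_width: 0.0685
finger_force: 0.0
pos [ 0.5317 -0.0657  0.2307] rot [3.137 0.006 2.49 ] turn wz 0.000 shift mm [267.4 170.5  10.7] t 16.9 F [ 0.7  0.9 -1.2] w 0.0685
```

```bash
python3 -m jog '[[[38,24,0,0,0,0,0.8],[38,24,0,0,0,0,0.8],[38,24,0,0,0,0,0.8],[38,24,0,0,0,0,0.8],[38,24,0,0,0,0,0.8]]]' >/dev/null; python3 -m jog '[[[38,25,5,0,0,0,0.8],[38,25,5,0,0,0,0.8],[0,0,0,0,0,0,0.8],[0,0,0,0,0,0,0.8]]]'; python3 -c "
from h import *
f=bot.grab_frame('scene'); save(f,'l0',(260,160,460,300),4)
for q in ['socket_large_mid','socket_medium_mid']: print([(np.round(r['xyz'],4).tolist(),round(r['conf'],2)) for r in bot.spot_point(q,f)[:3]])
print(proj(f,[[.4225,.232,.044],[.5295,-.066,.049],[.5295,-.066,.064]]))
to(.4225,.232,.087,2.49)"
```

```text
clock: 17.8
position: [0.4209, 0.2316, 0.2154]
tool_rot: [-3.141, -0.0, 2.493]
force: [0.8, -1.0, 0.1]
grip_width: 0.0685
finger_force: 0.0
[([0.422, 0.2334, 0.0193], 0.57)]
[([0.5291, -0.0648, 0.0309], 0.88), ([0.3369, -0.2295, 0.0211], 0.77), ([0.5309, -0.0704, 0.0079], 0.3)]
[[424.74029647 199.4601716 ]
 [286.17157577 246.93156793]
 [285.7705195  242.66734693]]
pos [0.4219 0.2299 0.2156] rot [-3.141  0.     2.489] turn wz -0.001 shift mm [  0.8   2.1 128.6] t 17.95 F [-0.7  0.2 -0.1] w 0.0681
```

View pics/l0.png

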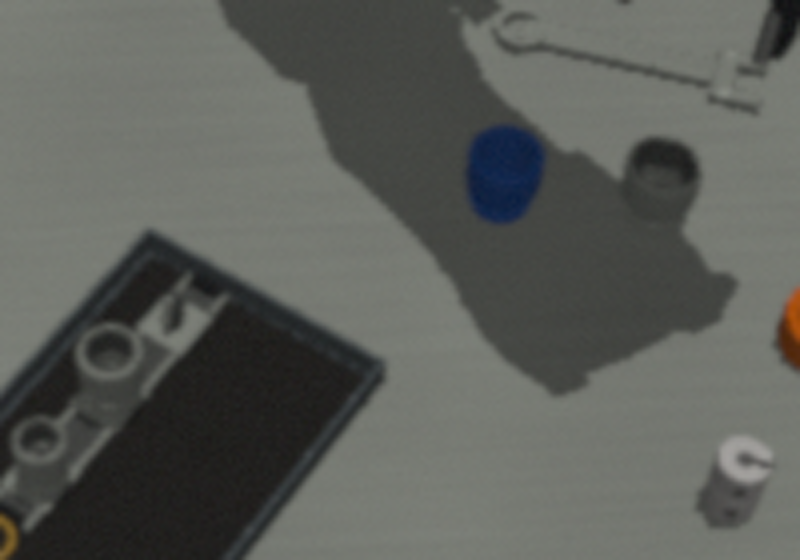

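Medium rim is at (287.3,248), so it is home. Large rim is at (425.3,202), about 2.5 px nearer the camera than my guess, which gives x≈0.4265. The blue twin at (386,203) is clear.

```bash
python3 -m jog '[[[-3,4,30,0,0,0,0.8],[0,0,40,0,0,0,0.8],[0,0,35,0,0,0,0.8],[0,0,23,0,0,0,0.8],[0,0,0,0,0,0,0.8]]]' ; python3 -m jog '[[[0,0,0,0,0,0,0],[0,0,0,0,0,0,0],[0,0,0,0,0,0,0],[0,0,0,0,0,0,0],[0,0,0,0,0,0,0]]]' 100;  python3 -m jog '[[[0,0,-10,0,0,0,0],[0,0,-40,0,0,0,0],[0,0,-50,0,0,0,0],[0,0,0,0,0,0,0]]]'; python3 -c "
from h import *
to(.485,-.0312,.165,2.49)"
```

```text
clock: 18.45
position: [0.4258, 0.2305, 0.0853]
tool_rot: [-3.138, -0.001, 2.489]
force: [0.2, -0.5, 0.8]
grip_width: 0.0683
finger_force: 0.0
clock: 18.95
position: [0.4269, 0.2322, 0.0893]
tool_rot: [3.14, 0.001, 2.49]
force: [-2.0, -4.5, 12.8]
grip_width: 0.0397
finger_force: 99.0
clock: 19.35
position: [0.4281, 0.2333, 0.1937]
tool_rot: [3.133, 0.002, 2.49]
force: [1.1, -0.1, -2.7]
grip_width: 0.0396
finger_force: 101.5
pos [0.4281 0.2333 0.1937] rot [3.133e+00 2.000e-03 2.490e+00] turn wz 0.000 shift mm [-205.6 -175.9   28.7] t 19.35 F [ 1.1 -0.1 -2.7] w 0.0396
```

```bash
python3 -m jog '[[[-34,-29,0,0,0,0,0],[-34,-29,0,0,0,0,0],[-34,-29,0,0,0,0,0],[-34,-29,0,0,0,0,0],[-34,-29,0,0,0,0,0]]]' >/dev/null; python3 -m jog '[[[-35,-30,10,0,0,0,0],[0,0,10,0,0,0,0],[0,0,5,0,0,0,0],[0,0,0,0,0,0,0],[0,0,0,0,0,0,0]]]'; python3 -c "
from h import *
to(.485,-.0312,.165,2.49)
f=bot.grab_frame('scene'); save(f,'l1',(240,150,360,270),5)
for q in ['socket_large_mid','clip_1']: print(q,[(np.round(r['xyz'],4).tolist(),round(r['conf'],2)) for r in bot.spot_point(q,f)[:4]])
p=bot.observe()['position'];print(p,proj(f,[p-[0,0,.0893],p-[0,0,.0453],[.485,-.0312,.037]]))"
```

```text
clock: 20.35
position: [0.4833, -0.0299, 0.1629]
tool_rot: [3.141, 0.0, 2.493]
force: [-0.5, 0.4, -0.4]
grip_width: 0.0396
finger_force: 101.5
pos [ 0.4833 -0.0299  0.1629] rot [3.141 0.    2.493] turn wz 0.003 shift mm [-2.1 -0.  -2.1] t 20.35 F [-0.5  0.4 -0.4] w 0.0396
socket_large_mid [([0.4809, -0.0293, 0.0967], 0.59), ([0.413, 0.1512, 0.0199], 0.58)]
clip_1 [([0.4846, -0.0305, 0.0091], 0.58), ([0.5301, -0.0652, 0.0099], 0.52), ([0.579, -0.1029, 0.0113], 0.46)]
[ 0.48342305 -0.03015918  0.16285068] [[302.88966448 220.05301296]
 [302.30247132 206.3625727 ]
 [302.87461176 231.36018431]]
```

View pics/l1.png

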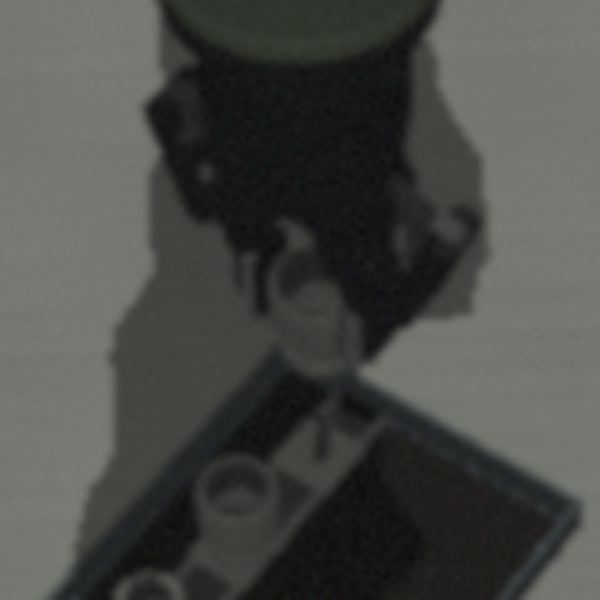

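The large socket's foot is at about (303.6,220.3), centred in the gripper. The clip 3 tip is near (304.5,232.5). I descend.

```bash
python3 -m jog '[[[-1.5,1,16,0,0,0,0],[0,0,16,0,0,0,0],[0,0,12,0,0,0,0],[0,0,0,0,0,0,0]]]'; python3 -m jog '[[[0,0,4,0,0,0,0],[0,0,3,0,0,0,0],[0,0,0,0,0,0,0]]]'
```

```text
clock: 20.9
position: [0.4861, -0.0313, 0.1178]
tool_rot: [3.141, 0.002, 2.491]
force: [7.4, -5.4, -1.7]
grip_width: 0.0396
finger_force: 103.3
clock: 21.2
position: [0.4871, -0.0317, 0.1119]
tool_rot: [3.14, 0.005, 2.491]
force: [9.4, -7.5, -2.6]
grip_width: 0.0395
finger_force: 103.4
```

```bash
python3 -m jog '[[[0,0,3,0,0,0,0],[0,0,3,0,0,0,0],[0,0,0,0,0,0,0]]]'
```

```text
clock: 21.5
position: [0.4875, -0.032, 0.106]
tool_rot: [3.139, 0.005, 2.49]
force: [12.4, -9.6, -8.4]
grip_width: 0.0397
finger_force: 102.9
```

```bash
python3 -m jog '[[[-3,0,0,0,0,0,0],[0,0,0,0,0,0,0]]]'; python3 -m jog '[[[0,0,3,0,0,0,0],[0,0,3,0,0,0,0],[0,0,0,0,0,0,0]]]'
```

```text
clock: 21.7
position: [0.4889, -0.0333, 0.1059]
tool_rot: [3.14, 0.003, 2.491]
force: [5.7, -4.5, -3.0]
grip_width: 0.0396
finger_force: 103.3
clock: 22.0
position: [0.4874, -0.0327, 0.0993]
tool_rot: [-3.141, -0.0, 2.491]
force: [0.5, -0.7, -1.9]
grip_width: 0.0398
finger_force: 103.5
```

Almost at home height (0.0983), so a small final push.

```bash
python3 -m jog '[[[0,0,1,0,0,0,0],[0,0,1,0,0,0,0],[0,0,0,0,0,0,0],[0,0,0,0,0,0,0]]]'
```

```text
clock: 22.4
position: [0.4874, -0.0327, 0.0983]
tool_rot: [3.141, -0.0, 2.491]
force: [-5.7, 1.5, 25.3]
grip_width: 0.0397
finger_force: 106.5
```

Large is at z = 0.0983 with 25 N up: home. Release, rise, turn to the ratchet's direction and measure it.

```bash
python3 -m jog '[[[0,0,-2,0,0,0,0],[0,0,0,0,0,0,0.7],[0,0,0,0,0,0,0.7],[0,0,0,0,0,0,0.7],[0,0,-10,0,0,0,0.7]]]' 60 ; python3 -m jog '[[[0,0,-30,0,0,0,0.7],[0,0,-50,0,0,0,0.7],[0,0,-40,0,0,0,0.7],[0,0,0,0,0,0.14,0.7],[0,0,0,0,0,0.14,0.7]]]' >/dev/null; python3 -m jog '[[[0,0,0,0,0,0.14,0.6],[0,0,0,0,0,0.14,0.6],[0,0,0,0,0,0.14,0.6],[0,0,0,0,0,0.14,0.6],[0,0,0,0,0,0.14,0.6]]]'>/dev/null; python3 -m jog '[[[0,0,0,0,0,0.14,0.6],[0,0,0,0,0,0.14,0.6],[0,0,0,0,0,0.14,0.6],[0,0,0,0,0,0.14,0.6],[0,0,0,0,0,0.14,0.6]]]'>/dev/null;python3 -m jog '[[[0,0,0,0,0,0.14,0.6],[0,0,0,0,0,0.14,0.6],[0,0,0,0,0,0.07,0.6],[0,0,0,0,0,0,0.6]]]';python3 -c "
from h import *
f=bot.grab_frame('scene'); save(f,'r0',(80,190,320,330),3)
h=ray(f,(118.5,219.5),.01);e=ray(f,(139.5,267),.02);print(h,e,'yaw from eye',np.arctan2(*(e-h)[1::-1]))
for r in bot.trace('ratchet_mid',f)[:2]:
    ys,xs=np.nonzero(r['region']); P=np.array([ray(f,(a,b),.012)[:2] for a,b in zip(xs,ys)])
    m=P.mean(0); u=np.linalg.svd(P-m,full_matrices=False)[2][0]; t=(P-m)@u; print('ratchet',r['conf'],m,u,t.min(),t.max(),'mid',m+u*(t.min()+t.max())/2)
print(bot.observe()['qpos'].round(2)); to(.48,-.393,.2,.464)"
```

```text
clock: 22.9
position: [0.487, -0.0329, 0.1089]
tool_rot: [-3.14, -0.001, 2.491]
force: [0.1, -0.1, 1.2]
grip_width: 0.0596
finger_force: 0.0
clock: 24.8
position: [0.4874, -0.0327, 0.2298]
tool_rot: [-3.141, -0.0, 0.46]
force: [0.3, 0.0, -0.1]
grip_width: 0.0513
finger_force: 0.0
[ 0.40998394 -0.42382896  0.01      ] [ 0.53980951 -0.35904381  0.02      ] yaw from eye 0.4628607465693318
ratchet 0.71 [ 0.49113083 -0.38663503] [0.89114342 0.45372173] -0.09878535436092994 0.07807804762683429 mid [ 0.48190424 -0.39133271]
[-0.67  0.57  0.86  2.05 -0.62  0.79 -0.54]
pos [ 0.4874 -0.0327  0.2297] rot [-3.141 -0.     0.463] turn wz -0.001 shift mm [-167.9  318.8   29.7] t 24.9 F [ 0.1 -0.7  0.9] w 0.0513
```

View pics/r0.png

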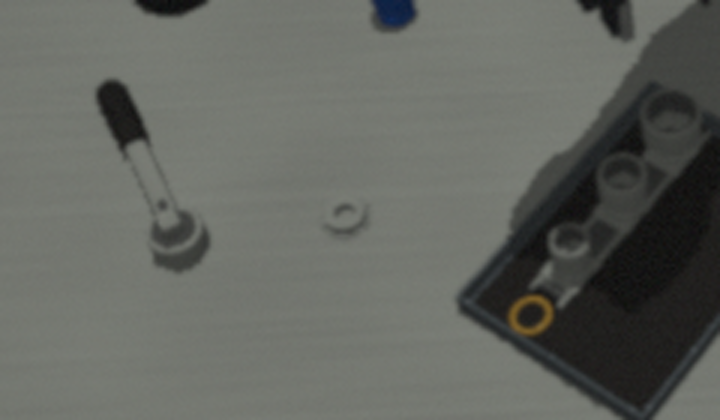

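All three sockets stand in order, small beside the ring. The ratchet runs from (118,219) to (140,268), with yaw 0.463 and mid (0.481,−0.392). I fetch it.

```bash
python3 -m jog '[[[-21,40,0,0,0,0,0.6],[-21,40,0,0,0,0,0.6],[-21,40,0,0,0,0,0.6],[-21,40,0,0,0,0,0.6],[-21,40,0,0,0,0,0.6]]]' >/dev/null; python3 -m jog '[[[-21,40,0,0,0,0,0.6],[-21,40,0,0,0,0,0.6],[-21,39,0,0,0,0,0.6],[0,0,0,0,0,0,0.6],[0,0,0,0,0,0,0.6]]]'; python3 -c "
from h import *
print(bot.observe()['qpos'].round(2)); to(.481,-.392,.079,.463)"
```

```text
clock: 25.9
position: [0.4781, -0.3943, 0.2294]
tool_rot: [-3.141, 0.0, 0.46]
force: [0.2, 0.3, 0.3]
grip_width: 0.0511
finger_force: 0.0
[ 0.12  0.74  0.76  1.71 -0.61  0.95  0.01]
pos [ 0.4781 -0.3943  0.2294] rot [-3.141  0.     0.46 ] turn wz -0.003 shift mm [  3.7  -0.8 150.4] t 25.9 F [0.2 0.3 0.3] w 0.0511
```

```bash
python3 -m jog '[[[3,0,40,0,0,0,0.6],[0,0,40,0,0,0,0.6],[0,0,40,0,0,0,0.6],[0,0,25,0,0,0,0.6],[0,0,6,0,0,0,0.6]]]' ; python3 -m jog '[[[0,0,0,0,0,0,0],[0,0,0,0,0,0,0],[0,0,0,0,0,0,0],[0,0,0,0,0,0,0],[0,0,0,0,0,0,0]]]' 110;  python3 -m jog '[[[0,0,-10,0,0,0,0],[0,0,-30,0,0,0,0],[0,0,-40,0,0,0,0],[0,0,-30,0,0,0,0],[0,0,0,0,0,0,0]]]'; python3 -c "
from h import *
to(.5785,-.0245,.19,2.495)"
```

```text
clock: 26.4
position: [0.4813, -0.3899, 0.0761]
tool_rot: [-3.138, 0.001, 0.463]
force: [-0.0, -1.3, -0.3]
grip_width: 0.0513
finger_force: 0.0
clock: 26.9
position: [0.4823, -0.3923, 0.0805]
tool_rot: [3.14, -0.002, 0.461]
force: [-1.4, 2.0, 12.8]
grip_width: 0.0112
finger_force: 108.3
clock: 27.4
position: [0.4825, -0.3931, 0.1934]
tool_rot: [3.136, -0.003, 0.461]
force: [1.5, -0.4, -3.8]
grip_width: 0.0109
finger_force: 108.7
pos [ 0.4825 -0.3931  0.1934] rot [ 3.136e+00 -3.000e-03  4.610e-01] turn wz -2.034 shift mm [145.5 352.1   3.4] t 27.4 F [ 1.5 -0.4 -3.8] w 0.0109
```

```bash
python3 -m jog '[[[0,0,0,0,0,-0.14,0],[0,0,0,0,0,-0.14,0],[0,0,0,0,0,-0.14,0],[0,0,0,0,0,-0.14,0],[0,0,0,0,0,-0.14,0]]]' >/dev/null; python3 -m jog '[[[0,0,0,0,0,-0.14,0],[0,0,0,0,0,-0.14,0],[0,0,0,0,0,-0.14,0],[0,0,0,0,0,-0.14,0],[0,0,0,0,0,-0.14,0]]]' >/dev/null; python3 -m jog '[[[0,0,0,0,0,-0.14,0],[0,0,0,0,0,-0.14,0],[0,0,0,0,0,-0.14,0],[0,0,0,0,0,-0.14,0],[0,0,0,0,0,-0.07,0]]]'; python3 -c "
from h import *
to(.5785,-.0245,.19,2.495);print(bot.observe()['qpos'].round(2))"
```

```text
clock: 28.9
position: [0.4812, -0.392, 0.1886]
tool_rot: [-3.141, -0.0, 2.496]
force: [0.1, -0.1, -4.3]
grip_width: 0.0115
finger_force: 108.6
pos [ 0.4812 -0.392   0.1886] rot [-3.141 -0.     2.496] turn wz 0.001 shift mm [143.7 351.9  -1.4] t 28.9 F [ 0.1 -0.1 -4.3] w 0.0115
[ 0.47  0.66  0.18  1.71 -0.16  0.78  1.65]
```

```bash
python3 -m jog '[[[16,39,0,0,0,0,0],[16,39,0,0,0,0,0],[16,39,0,0,0,0,0],[16,39,0,0,0,0,0],[16,39,0,0,0,0,0]]]' >/dev/null; python3 -m jog '[[[16,39,0,0,0,0,0],[16,39,0,0,0,0,0],[16,39,0,0,0,0,0],[16,40,0,0,0,0,0],[0,0,0,0,0,0,0]]]'>/dev/null; python3 -m jog '[[[0,0,20,0,0,0,0],[0,0,15,0,0,0,0],[0,0,0,0,0,0,0],[0,0,0,0,0,0,0]]]'; python3 -c "
from h import *
to(.5785,-.0245,.085,2.495)
f=bot.grab_frame('scene'); save(f,'r1',(210,180,370,340),3.7)
p=bot.observe()['position']; print(proj(f,[p-[0,0,.07]]))"
```

```text
clock: 30.3
position: [0.5801, -0.0252, 0.1534]
tool_rot: [-3.141, -0.0, 2.49]
force: [-0.4, 0.6, -3.3]
grip_width: 0.0116
finger_force: 108.8
pos [ 0.5801 -0.0252  0.1534] rot [-3.141 -0.     2.49 ] turn wz -0.005 shift mm [ 1.7 -0.4 68.4] t 30.3 F [-0.4  0.6 -3.3] w 0.0116
[[307.67086623 257.94181451]]
```

View pics/r1.png

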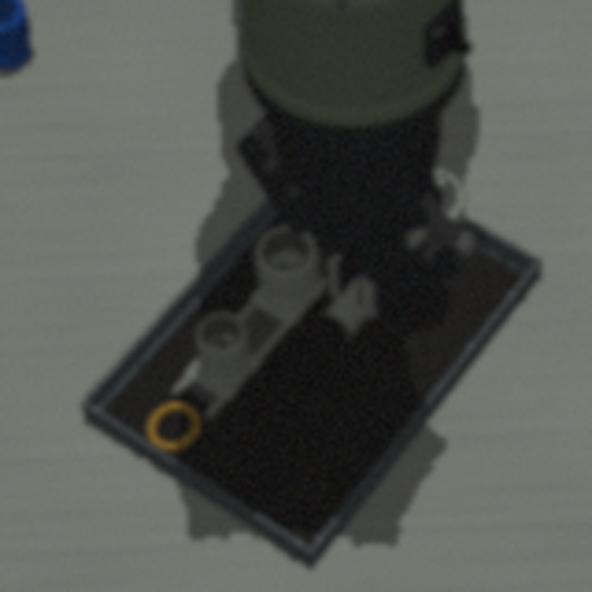

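Ratchet is held, its head near the far end (crop (450,190)), and the tray half beneath it is clear. I lower it.

```bash
python3 -m jog '[[[1,0,25,0,0,0,0],[0,0,20,0,0,0,0],[0,0,14,0,0,0,0],[0,0,6,0,0,0,0],[0,0,0,0,0,0,0]]]'; python3 -m jog '[[[0,0,2,0,0,0,0],[0,0,2,0,0,0,0],[0,0,0,0,0,0,0],[0,0,0,0,0,0,0]]]'
```

```text
clock: 30.85
position: [0.5794, -0.0243, 0.0882]
tool_rot: [-3.141, -0.0, 2.491]
force: [0.2, -0.9, -2.7]
grip_width: 0.0112
finger_force: 108.8
clock: 31.25
position: [0.5795, -0.0241, 0.0847]
tool_rot: [3.141, 0.0, 2.491]
force: [-0.0, 0.0, -2.9]
grip_width: 0.0111
finger_force: 108.8
```

```bash
python3 -m jog '[[[0,0,1,0,0,0,0],[0,0,0.5,0,0,0,0],[0,0,0,0,0,0,0]]]'; python3 -m jog '[[[0,0,0,0,0,0,0.45],[0,0,0,0,0,0,0.45],[0,0,0,0,0,0,0.45],[0,0,0,0,0,0,0.45]]]' 40; python3 -m jog '[[[0,0,-15,0,0,0,0.45],[0,0,-30,0,0,0,0.45],[0,0,-40,0,0,0,0.45],[0,0,-40,0,0,0,0.45],[0,0,-30,0,0,0,0.45]]]'; python3 -m jog '[[[40,-10,0,0,0,0,0.45],[40,-10,0,0,0,0,0.45],[40,-10,0,0,0,0,0.45],[40,-10,0,0,0,0,0.45],[40,-10,0,0,0,0,0.45]]]'>/dev/null;  python3 -m jog '[[[40,0,0,0,0,0,0.45],[40,0,0,0,0,0,0.45],[40,0,0,0,0,0,0.45],[0,0,0,0,0,0,0.45],[0,0,0,0,0,0,0.45]]]'; python3 -c "
from h import *
f=bot.grab_frame('scene'); save(f,'fin',(160,160,480,340),2.4)
for q in ['socket_small_mid','socket_medium_mid','socket_large_mid','ratchet_mid']: print(q,[(np.round(r['xyz'],4).tolist(),round(r['conf'],2)) for r in bot.spot_point(q,f)[:3]])"
```

```text
clock: 31.55
position: [0.5796, -0.0241, 0.0835]
tool_rot: [3.141, 0.0, 2.491]
force: [-3.3, 0.5, 8.9]
grip_width: 0.0114
finger_force: 110.4
clock: 31.95
position: [0.5795, -0.0241, 0.0829]
tool_rot: [3.142, 0.0, 2.491]
force: [0.0, 0.3, 0.1]
grip_width: 0.0382
finger_force: 0.0
clock: 32.45
position: [0.5796, -0.0243, 0.2415]
tool_rot: [3.14, 0.002, 2.49]
force: [0.8, -0.5, -0.0]
grip_width: 0.0383
finger_force: 0.0
clock: 33.45
position: [0.2944, 0.1304, 0.2387]
tool_rot: [3.14, 0.0, 2.493]
force: [0.3, -0.1, 0.2]
grip_width: 0.0388
finger_force: 0.0
socket_small_mid [([0.5771, -0.1009, 0.0265], 0.77), ([0.4848, -0.0322, 0.0095], 0.17)]
socket_medium_mid [([0.5294, -0.0637, 0.029], 0.77), ([0.3394, -0.2302, 0.0187], 0.66), ([0.4763, -0.0315, 0.0297], 0.29)]
socket_large_mid [([0.418, 0.1471, 0.0228], 0.91), ([0.4778, -0.0304, 0.0294], 0.88), ([0.5762, -0.1003, 0.0075], 0.61)]
ratchet_mid [([0.5807, -0.0261, 0.0149], 0.56)]
```

View pics/fin.png

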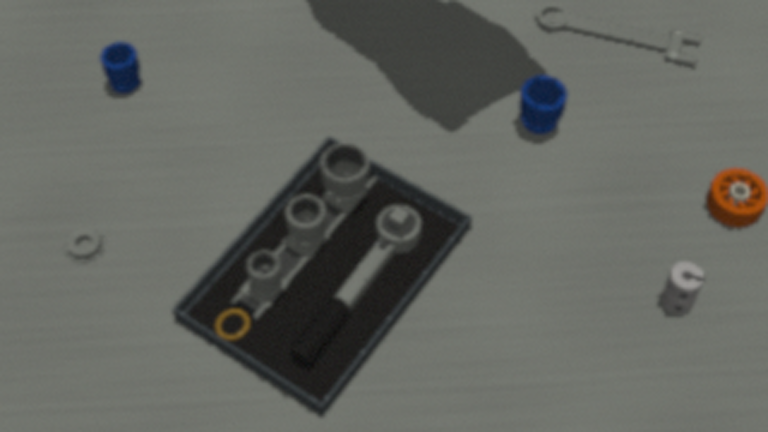

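The picture shows the three sockets upright on their clips, small beside the ring. The rims are at about (270,270), (287,248) and (304,228), which match the home heights. The ratchet lies flat along the empty half, and the look-alikes are undisturbed.

```bash
python3 -c "
from workcell import bot
print(bot.job_done())"
```

```text
the job is handed in; nothing more can be done
None
```

The job is handed in at about 33 s: all three sockets are seated home on their clips in size order, small beside the ring; the ratchet lies flat in the empty half, and I did not touch the look-alikes.

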